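Clear the spares chest and hold its sprung lid for loading

TASK

Clear the white and the yellow tap carton off the lid of the blue spares chest, stacking both squarely, in either order, in one column on the black carton that stands beside it. Then take the lid by its bar handle to hold it for a colleague who will load the chest: raise it just past its balance point, where the springs take over, without letting it fly up, then ease it back to just below the balance point (within ten degrees), where it leans lightly on your hand. Finish while still gripping the handle and holding the lid still there; leave the tap, the flush valve and the plunger alone.

Things in the scene. Friction and masses are not known exactly. Their poses are not given: they have to be found in the camera images.
- carton_white: Closed white carton with a blue band, starts lying on the chest's lid, 62 x 104 x 60 mm (x, y, z), about 0.35 kg. Origin: centre of its underside; x runs across the narrow 62 mm width (the way to grip it), y along its length, z up.
- carton_yellow: Closed yellow carton with a white band, starts lying on the chest's lid, 62 x 104 x 60 mm (x, y, z), about 0.35 kg. Origin: centre of its underside; x runs across the narrow 62 mm width (the way to grip it), y along its length, z up.
- carton_base: Closed black carton with a blue band, standing on the counter to the left or right of the chest: the foot of the column. Loose; to be left where it stands (within 30 mm). 62 x 104 x 60 mm (x, y, z), about 0.35 kg. Origin: centre of its underside; x runs across the narrow 62 mm width (the way to grip it), y along its length, z up.
- chest: Blue sheet-steel spares chest fixed to the counter, 230 mm deep (x), 380 mm wide (y), 125 mm high without its lid. Origin: centre of its underside; -x is its front (towards the robot), +x its rear with the hinge, z up.
- lid: The chest's blue lid: 237 mm from hinge to front edge, 388 mm wide, 12 mm thick (its top is 137 mm above the counter when closed), with a front flange reaching 24 mm below the lid's underside and a steel bar handle on that flange. Origin: middle of the hinge axis; -x points to the front edge, y along the hinge, z is the lid's upward normal (level when closed). Weighs 1.2 kg, most of it carried by torsion springs on the hinge.
- lid_handle (a point): Middle of the lid's bar handle: a round steel bar, 12 mm thick and 130 mm long between its two feet, parallel to the hinge, 40 mm clear (centre line) in front of the lid's flange, 280 mm from the hinge axis and 8 mm below the lid's underside plane; it is 117 mm above the counter when the lid is closed. Axes as lid. Pinch it from above, one finger in front and one behind; being round it turns between the fingers as the lid swings.
- hinge_axis (a point): Middle of the hinge axis, at the top rear edge of the chest, 125 mm above the counter, 115 mm behind the chest's middle; fixed to the chest, axes as chest.
- lid_hinge (a joint): Opening angle of the lid in rad: 0 closed, grows as the front edge rises, stop at 1.55. The balance point is at 0.80 (46 degrees): below it the lid sinks shut by its weight, above it the springs throw it open. The pull at the handle is under 3 N anywhere. Just past the balance point means 0.84 to 1.1; just below it means 0.62 to 0.78.
- mixer_tap: Bystander: chrome mixer tap on a white foot 84 mm across, 140 mm high, loose, standing beside the chest on the side away from the black carton. Origin: centre of its underside.
- flush_valve: Bystander: white plastic flush valve, 72 mm across, 100 mm high, loose, beside the rear of the chest. Origin: centre of its underside.
- plunger: Bystander: black rubber sink plunger with a short wooden handle, standing on its cup, 104 mm across, 145 mm high, loose, beside the rear of the chest. Origin: centre of its underside.

How it is judged (in metres and radians):
On the way, in this order (a step that is already met when the one before it is completed fails the run):
1. one carton from the lid is stacked squarely on the black carton and released (distance of carton_base from where it was at the start of the episode below 0.03 m and angle between carton_base's own z axis and vertical below 0.06 rad and ((horizontal distance between carton_white and carton_base below 0.012 m and angle between the x axis of carton_white and the x axis of carton_base, either way round below 0.12 rad and z of carton_white in the frame of carton_base between 0.055 and 0.064 m and angle between carton_white's own z axis and vertical below 0.06 rad and linear speed of carton_white below 0.03 m/s and contact force between the fingers and carton_white below 0.05 N) or (horizontal distance between carton_yellow and carton_base below 0.012 m and angle between the x axis of carton_yellow and the x axis of carton_base, either way round below 0.12 rad and z of carton_yellow in the frame of carton_base between 0.055 and 0.064 m and angle between carton_yellow's own z axis and vertical below 0.06 rad and linear speed of carton_yellow below 0.03 m/s and contact force between the fingers and carton_yellow below 0.05 N))), for 0.2 s.
2. the other carton is stacked squarely on top of it and released (distance of carton_base from where it was at the start of the episode below 0.03 m and angle between carton_base's own z axis and vertical below 0.06 rad and (((horizontal distance between carton_white and carton_base below 0.012 m and angle between the x axis of carton_white and the x axis of carton_base, either way round below 0.12 rad and z of carton_white in the frame of carton_base between 0.055 and 0.064 m and angle between carton_white's own z axis and vertical below 0.06 rad and linear speed of carton_white below 0.03 m/s and contact force between the fingers and carton_white below 0.05 N) and (horizontal distance between carton_yellow and carton_white below 0.012 m and angle between the x axis of carton_yellow and the x axis of carton_white, either way round below 0.12 rad and z of carton_yellow in the frame of carton_white between 0.055 and 0.064 m and angle between carton_yellow's own z axis and vertical below 0.06 rad and linear speed of carton_yellow below 0.03 m/s and contact force between the fingers and carton_yellow below 0.05 N)) or ((horizontal distance between carton_yellow and carton_base below 0.012 m and angle between the x axis of carton_yellow and the x axis of carton_base, either way round below 0.12 rad and z of carton_yellow in the frame of carton_base between 0.055 and 0.064 m and angle between carton_yellow's own z axis and vertical below 0.06 rad and linear speed of carton_yellow below 0.03 m/s and contact force between the fingers and carton_yellow below 0.05 N) and (horizontal distance between carton_white and carton_yellow below 0.012 m and angle between the x axis of carton_white and the x axis of carton_yellow, either way round below 0.12 rad and z of carton_white in the frame of carton_yellow between 0.055 and 0.064 m and angle between carton_white's own z axis and vertical below 0.06 rad and linear speed of carton_white below 0.03 m/s and contact force between the fingers and carton_white below 0.05 N)))), for 0.2 s.
3. the lid is raised just past its balance point, held by the handle (all of step 2 and value of joint lid_hinge between 0.84 and 1.1 rad and contact force between the fingers and lid above 1 N and distance between the grasp point and lid_handle below 0.08 m), for 0.2 s.
At the end, for the whole second after the job is handed in: Fingers grip the lid (over 1 N) within 80 mm of the handle's middle, still, at 0.62 to 0.78 rad, nothing else touching it; white and yellow cartons in one column on the black one, each within 12 mm and 0.12 rad of the one below, upright, untouched; the black carton within 30 mm of its start (all of step 2 and value of joint lid_hinge between 0.62 and 0.78 rad and velocity of joint lid_hinge between -0.05 and 0.05 rad/s and contact force between the fingers and lid above 1 N and distance between the grasp point and lid_handle below 0.08 m and contact force between each of carton_white, carton_yellow, carton_base, mixer_tap and lid below 0.05 N); the arm keeps its last pose, push and grip.
It fails at once if the lid flies up past 1.1 rad (value of joint lid_hinge above 1.1 rad).
It fails at once if the lid is opened with a carton still on it (value of joint lid_hinge above 0.1 rad and contact force between any of carton_white, carton_yellow and lid above 0.1 N).
It fails at once if the mixer tap is moved or tipped (distance of mixer_tap from where it was at the start of the episode above 0.02 m or angle between mixer_tap's own z axis and vertical above 0.2 rad).
It fails at once if the flush valve is moved or tipped (distance of flush_valve from where it was at the start of the episode above 0.02 m or angle between flush_valve's own z axis and vertical above 0.2 rad).
It fails at once if the plunger is moved or tipped (distance of plunger from where it was at the start of the episode above 0.02 m or angle between plunger's own z axis and vertical above 0.2 rad).
It also fails if it takes over 72 s, if anything falls off the work surface, if the arm or the gripper's body presses on something with over 40 N, if the wrist force passes 120 N, or if a joint passes its speed limit or range.

ROBOT

A 6-joint arm with a two-finger parallel gripper is mounted at the origin on the work surface. World frame = base frame: x ahead of the robot, y to its left, z up, the work surface at z = 0. Lengths are in m, angles in degrees, forces in N, time in s.
With the tool pointing down it reaches from about 0.425 to 1.125 m from the base axis. Payload 14.9 kg.
Tool frame: the origin (TCP) lies between the finger pads; the fingertips stand 14 mm ahead of it and the grasp point (between the pads) lies 5 mm behind it (bot.tips_ahead is the distance from the TCP to the fingertips, in m); z points along the fingers, y is the line along which they close (so a half turn about z gives the same grasp; the last joint's range is limited). The gripper opens to 91 mm and grips with 3 to 60 N. Pads are 32 mm wide; open, the fingers measure 118 mm over their backs; the gripper's body (76 mm by 178 mm) begins 60 mm behind the grasp point.
Start: joints at [67.42, 21.709, 99.362, -0, 58.929, -1.908], TCP at [0.247, 0.655, 0.197] pointing down, gripper open.
Joint ranges: [-158.91, 158.91], [-42.39, 125.64], [0.06, 152.35], [-60.88, 240.88], [17.5, 164.5], [-176.32, 176.32]. Speed limits (degrees/s): [108.29, 108.29, 136.94, 180, 180, 180].

INTERFACE

Orientations are given as [roll, pitch, yaw] about the fixed x, y, z axes, in that order (R = Rz(yaw) Ry(pitch) Rx(roll)).
In Python, from rig import bot gives the robot as it stands. Calls block until the motion is done:
- bot.move_to(position, orientation): joint-space move of the TCP to a pose.
- bot.move_straight(position, speed=0.15, ori=None): straight line of the TCP; ori=None keeps the orientation; speed is the mean speed in m/s.
- bot.move_j(angles): joint-space move.
- bot.command_gripper(opening, grasp_force=None): finger opening in m; grasp_force is the grip in N (None keeps the last); returns when the fingers have stopped.
- bot.dwell(seconds).
- bot.solve_ik(position, orientation): joint angles nearest the present ones, or None.
- bot.state(): the state.
- bot.camera(name): name is "side" or "top" or "wrist"; returns the picture (420x560x3 uint8, red, green, blue); there is no depth.
- bot.camera_params(name): a dict with "K" (3x3 intrinsics, pixels), "distortion" ([k1, k2, p1, p2, k3] as OpenCV has them; the pictures are not rectified), "T" (4x4, takes a point from camera to world coordinates). Camera axes: x right, y down, z forward; pixel columns grow to the right and rows downward; lengths in m; the calibration is good to about 2 mm. A picture is of the moment at which its call begins: read the wrist's pose just before it. camera_params takes no time and is no camera call; for the wrist camera it gives the pose at the moment of the call.
A pose or a line that the arm cannot do raises bot.MotionError and nothing moves.
- bot.hand_in(): hands the job in; it is judged then, once.
The state is a dict: "time_s": time; "qpos": joint angles; "joint_vel": joint speeds; "tau": joint torques, N m; "position": TCP position; "tool_rot": TCP orientation; "contact_force": force on the tool from outside, world axes, zero at the start; "wrist_torque": the same for the moment, N m; "gripper_width": finger opening in m; "grasp_force": force on a finger pad.
Only numpy, scipy, OpenCV 4.12 (cv2) and the standard library are available. Lean on these libraries where they do the work, as an engineer would, in place of code of your own. Each camera call takes 0.05 s, during which the arm holds its last target. There are 200 camera calls.

## Working session

There is one attempt and no reset: what is moved stays moved. The work goes in short steps, each a Python script; the robot and the scene stay as the last script left them, time stands still between calls to the robot, and variables do not carry over. Pictures are saved under pics/ and viewed, at most 10 in all, crops included, and the job is handed in when it is done.

```bash
mkdir -p pics; ls; python3 - <<'E'
from rig import bot
import cv2,numpy as np
for n in("top","side"):
    cv2.imwrite(f"pics/{n}0.png",bot.camera(n)[:,:,::-1]);p=bot.camera_params(n);print(n,np.round(p["K"],1).tolist(),p["distortion"],np.round(p["T"],3).tolist())
print(bot.state())
E
```

```text
pics
top [[503.1, 0.0, 281.8], [0.0, 503.1, 208.8], [0.0, 0.0, 1.0]] [0.03314612 0.         0.         0.         0.        ] [[0.023, -0.981, 0.191, 0.372], [-1.0, -0.019, 0.022, 0.004], [-0.018, -0.191, -0.981, 1.27], [0.0, 0.0, 0.0, 1.0]]
side [[396.4, 0.0, 273.5], [0.0, 396.4, 203.1], [0.0, 0.0, 1.0]] [0.02149198 0.         0.         0.         0.        ] [[-0.961, -0.208, 0.185, 0.401], [-0.278, 0.744, -0.607, 0.66], [-0.012, -0.635, -0.773, 0.927], [0.0, 0.0, 0.0, 1.0]]
{'time_s': 0.1, 'qpos': array([ 6.74201595e+01,  2.17376622e+01,  9.93925127e+01, -1.29268331e-03,
        5.89308143e+01, -1.90734696e+00]), 'joint_vel': array([-0.02590128, -0.01674415, -0.10300097,  0.01089445, -0.01501104,
       -0.08057969]), 'tau': array([ 2.69364900e-03, -7.65032673e+01, -4.35300994e+01,  6.53353217e-02,
        3.97795276e-02,  3.70351097e-05]), 'position': array([0.2469712 , 0.65456646, 0.19602545]), 'tool_rot': array([-1.79939008e+02, -9.24004872e-04,  1.59328174e+02]), 'contact_force': array([-0.54788993, -0.37134809,  0.43378002]), 'wrist_torque': array([-0.07732281, -0.02120349,  0.00552528]), 'grasp_force': 0.0, 'gripper_width': 0.09104900950090242}
```

View pics/top0.png

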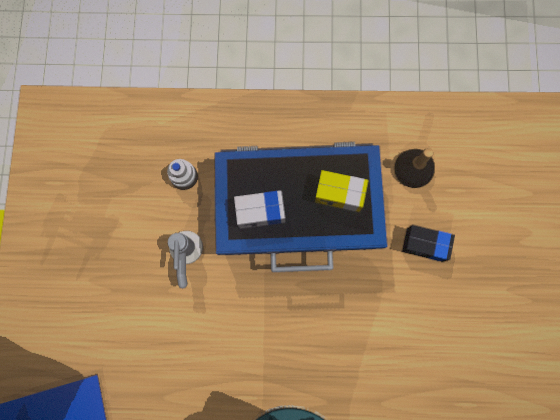

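View pics/side0.png

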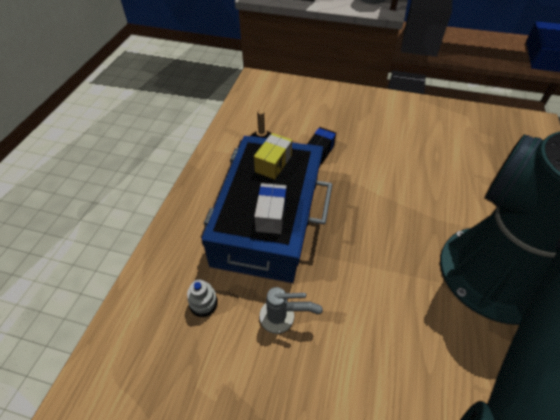

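Top view: white carton about (260,208) and yellow about (342,190) on the lid, black about (429,243) to the right of the chest. The handle bar is at (302,268), tap (184,248), valve (180,173), plunger (414,167). The side view agrees. Next I'll look from above each carton with the wrist camera.

```bash
cat > h.py <<'E'
from rig import bot
import cv2,numpy as np
def ray(uv,h,p):
    "pixels -> world points on plane z=h"
    uv=np.asarray(uv,float).reshape(-1,1,2)
    n=cv2.undistortPoints(uv,p["K"],np.array(p["distortion"])).reshape(-1,2)
    d=np.c_[n,np.ones(len(n))]@p["T"][:3,:3].T;o=p["T"][:3,3]
    return o+d*((h-o[2])/d[:,2])[:,None]
def down(psi): return [180,0,90+psi]
E
python3 - <<'E'
from h import *
p=bot.camera_params("top")
for n,uv,h in(("white",(260,207),.197),("yellow",(342,190),.197),("black",(429,241),.06),("handle",(302,268),.117),("tap",(184,248),0),("plunger",(414,168),.05),("lidFL",(217,252),.137),("lidFR",(386,247),.137)):
    print(n,ray(uv,h,p)[0].round(3))
w=ray((260,207),.197,p)[0];y=ray((342,190),.197,p)[0];b=ray((429,241),.06,p)[0]
for i,(c,z) in enumerate(((w,.36),(b,.30),(y,.36))):
    for yaw in (90,-90):
        q=bot.solve_ik([c[0],c[1],z],[180,0,yaw]);print(yaw,None if q is None else np.round(q))
    bot.move_to([c[0]-.06,c[1],z],[180,0,90]);bot.dwell(.2)
    q=bot.camera_params("wrist");im=bot.camera("wrist");np.savez(f"w{i}.npz",im=im,**{k:q[k] for k in q})
    cv2.imwrite(f"pics/w{i}.png",im[:,:,::-1]);print(np.round(q["T"],3).tolist())
ims=[cv2.resize(cv2.imread(f"pics/w{i}.png"),(400,300)) for i in range(3)]
cv2.imwrite("pics/wall.png",np.vstack([np.hstack(ims[:2]),np.hstack([ims[2],ims[2]*0])]))
print(bot.state()["time_s"])
E
```

```text
white [0.584 0.076 0.197]
yellow [ 0.625 -0.102  0.197]
black [ 0.536 -0.324  0.06 ]
handle [ 0.46  -0.019  0.117]
tap [0.513 0.278 0.   ]
plunger [ 0.72  -0.296  0.05 ]
lidFL [0.49  0.174 0.137]
lidFR [ 0.51  -0.207  0.137]
90 [  5.   3. 105.  -0.  72.   5.]
-90 [   5.    3.  105.    0.   72. -175.]
[[1.0, 0.001, 0.0, 0.525], [0.001, -0.966, -0.259, 0.149], [0.0, 0.259, -0.966, 0.547], [0.0, 0.0, 0.0, 1.0]]
90 [-33.   9. 104.   0.  67. -33.]
-90 [-33.   9. 104.  -0.  67. 147.]
[[1.0, 0.001, 0.001, 0.477], [0.001, -0.966, -0.259, -0.251], [0.001, 0.259, -0.966, 0.488], [0.0, 0.0, 0.0, 1.0]]
90 [-11.   7. 100.   0.  73. -11.]
-90 [-11.   7. 100.  -0.  73. 169.]
[[1.0, -0.001, -0.001, 0.566], [-0.001, -0.966, -0.259, -0.031], [-0.0, 0.259, -0.966, 0.547], [0.0, 0.0, 0.0, 1.0]]
5.6917
```

View pics/wall.png

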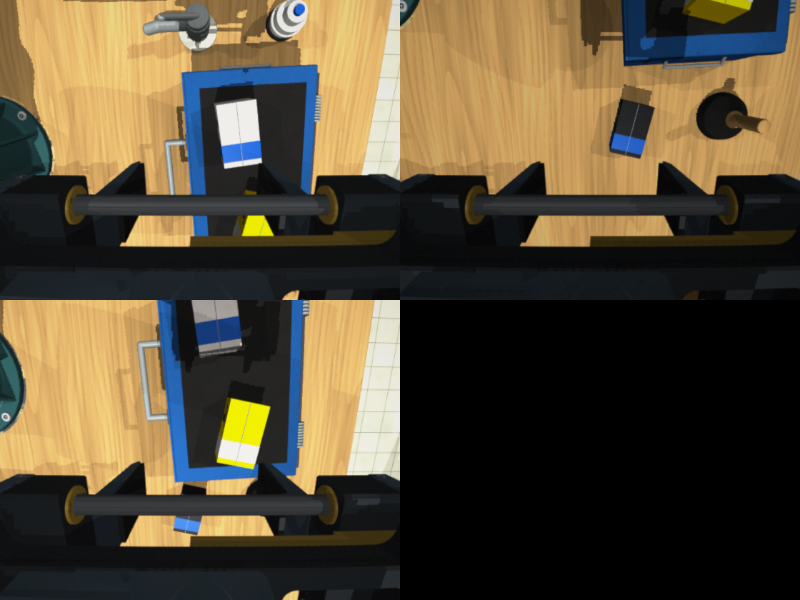

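The wrist views show each carton clearly: white at about (238,133) and yellow at about (244,132) in their 400x300 tiles, black at about (232,122) with its blue band at the -y end. Now I'll fit the top faces.

```bash
cat >> h.py <<'E'
def fit(im,p,roi,h,kind):
    "min-area rectangle of the top face, in world xy; returns centre, psi(deg), size, mask, corner pixels"
    x0,y0,x1,y1=roi;hsv=cv2.cvtColor(im,cv2.COLOR_RGB2HSV).astype(int);H,S,V=hsv[...,0],hsv[...,1],hsv[...,2]
    white=(S<40)&(V>185);blue=(H>100)&(H<125)&(S>120)&(V>150);yel=(H>22)&(H<38)&(S>150)&(V>200)
    m={"white":white|blue,"yellow":white|yel,"black":blue|((V<75))}[kind]
    k=np.zeros(m.shape,np.uint8);k[y0:y1,x0:x1]=m[y0:y1,x0:x1]
    k=cv2.morphologyEx(k,cv2.MORPH_CLOSE,np.ones((5,5),np.uint8));k=cv2.morphologyEx(k,cv2.MORPH_OPEN,np.ones((5,5),np.uint8))
    c=max(cv2.findContours(k,cv2.RETR_EXTERNAL,cv2.CHAIN_APPROX_NONE)[0],key=cv2.contourArea)
    P=ray(c.reshape(-1,2),h,p)[:,:2]
    r=cv2.minAreaRect((P*1000).astype(np.float32));b=cv2.boxPoints(r)/1000
    e=b[1]-b[0];f=b[2]-b[1];L=e if np.linalg.norm(e)>np.linalg.norm(f) else f
    psi=(np.degrees(np.arctan2(L[1],L[0]))-90+90)%180-90
    return b.mean(0),psi,sorted(r[1]),c,b
E
python3 - <<'E'
from h import *
T=[]
for i,n,roi,h in((0,"white",(290,130,380,245),.197),(1,"black",(285,112,365,228),.06),(2,"yellow",(295,130,385,240),.197)):
    d=dict(np.load(f"w{i}.npz"));im=d["im"];c,psi,s,k,b=fit(im,d,roi,h,n);print(n,c.round(4),round(psi,1),np.round(s,1))
    v=im.copy();cv2.drawContours(v,[k],-1,(255,0,0),1);x0,y0,x1,y1=roi
    T.append(cv2.resize(np.hstack([im[y0:y1,x0:x1],v[y0:y1,x0:x1]]),(260,400),interpolation=0))
cv2.imwrite("pics/fit.png",np.hstack(T)[:,:,::-1])
E
```

```text
white [0.5861 0.0784] 8.8 [ 62.9 103.7]
black [ 0.5341 -0.3254] -12.9 [ 67.3 103.6]
yellow [ 0.6317 -0.1012] -11.2 [ 62.6 103.5]
```

View pics/fit.png

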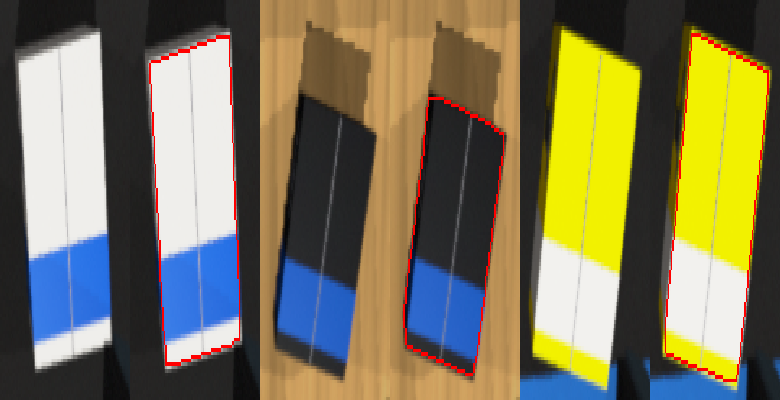

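The white and yellow fits sit right on their top faces. The black fit includes a 5 mm strip of its left side, so I shift its centre +2.6 mm along its x. Now I'll pick and place the white carton and check it.

```bash
cat >> h.py <<'E'
def pick_place(c,psi,b,pb,zbot,grip=25):
    zl=.33;bot.command_gripper(.09,grip)
    bot.move_to([c[0],c[1],.26],down(psi));bot.move_straight([c[0],c[1],.173],.12)
    bot.command_gripper(.03,grip);w=bot.state();print("grip",w["gripper_width"],w["grasp_force"])
    bot.move_straight([c[0],c[1],zl],.2)
    bot.move_straight([b[0],b[1],zl],.25,down(pb))
    bot.move_straight([b[0],b[1],zbot+.05],.2);bot.move_straight([b[0],b[1],zbot+.037],.04)
    bot.dwell(.2);w=bot.state();print("placed",w["gripper_width"],w["contact_force"],w["position"])
    bot.command_gripper(.09);bot.move_straight([b[0],b[1],zl],.2)
def look(c,z,name):
    bot.move_to([c[0]-.06,c[1],z],down(0));bot.dwell(.2);p=bot.camera_params("wrist");im=bot.camera("wrist")
    cv2.imwrite(f"pics/{name}.png",im[:,:,::-1]);np.savez(f"{name}.npz",im=im,**p);return im,p
E
python3 - <<'E'
from h import *
pb=-12.9;b=np.array([.5341,-.3254])+.0026*np.array([np.cos(np.radians(pb)),np.sin(np.radians(pb))])
pick_place([.5861,.0784],8.8,b,pb,.0605)
im,p=look(b,.36,"s1")
cv2.imwrite("pics/s1c.png",cv2.resize(im[80:280,220:420,::-1],(600,600),interpolation=0))
print(fit(im,p,(270,90,400,260),.12,"white")[:3],bot.state()["time_s"])
E
```

```text
grip 0.06147290680549123 25.00271826982498
placed 0.06194601268644369 [-0.38260763  0.73482924 -3.4439257 ] [ 0.53665966 -0.32600485  0.09757234]
(array([ 0.5380801 , -0.32575867], dtype=float32), np.float32(-12.732323), [62.016422271728516, 102.68981170654297]) 15.3667
```

View pics/s1c.png

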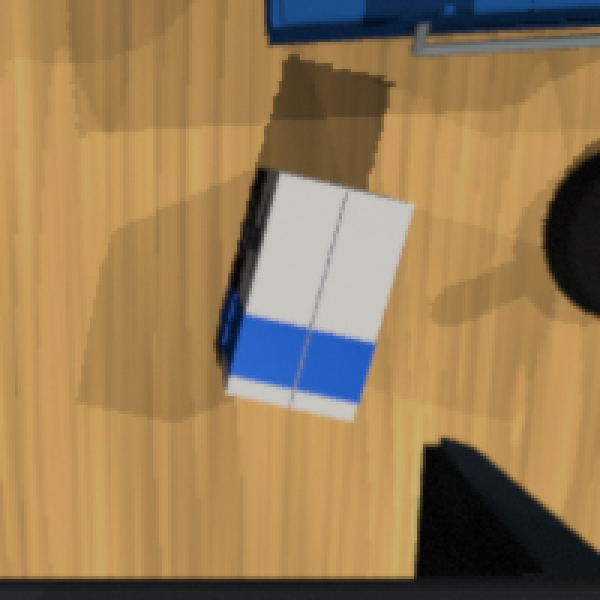

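The white carton sits squarely on the black one, with top corners at about (278,172), (412,205), (352,420), (228,395) in the crop and the bands aligned. Next is yellow, then a look at the stack and the handle.

```bash
python3 - <<'E'
from h import *
pick_place([.6317,-.1012],-11.2,[.537,-.326],-12.8,.1205)
im,p=look([.537,-.326],.40,"s2")
print(fit(im,p,(270,90,400,260),.18,"yellow")[:3])
im2,p=look([.52,-.05],.36,"hd")
cv2.imwrite("pics/s2c.png",np.hstack([cv2.resize(im[80:280,220:420,::-1],(400,400)),cv2.resize(im2[40:300,:400,::-1],(400,400))]))
print(bot.state()["time_s"])
E
```

```text
grip 0.061546703876759756 25.001673102378845
placed 0.06140803075743955 [-3.44049283e-01 -1.58662558e-03 -3.84347635e+00] [ 0.5371067  -0.3260702   0.15768619]
(array([ 0.5327332 , -0.35361975], dtype=float32), np.float32(77.13147), [28.34052276611328, 61.200111389160156])
25.4667
```

View pics/s2c.png

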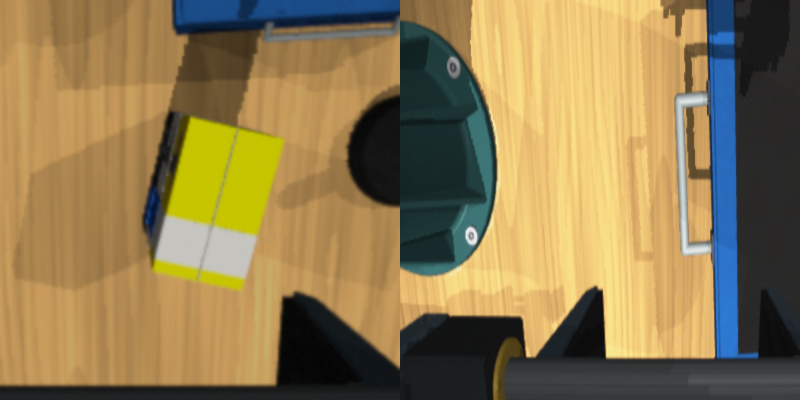

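The yellow carton is squarely on top of the column; that fit only failed on dimmer light. The handle bar in the wrist image runs from about (281,105) to (287,202). Next I'll locate it by mask, grip it and lift along the hinge arc.

```bash
cat > lid.py <<'E'
from h import *
def bar():
    d=dict(np.load("hd.npz"));S,V=cv2.split(cv2.cvtColor(d["im"],cv2.COLOR_RGB2HSV))[1:]
    k=((S<60)&(V>110)).astype(np.uint8);r=k*0;r[100:208,272:297]=k[100:208,272:297]
    ys,xs=np.nonzero(r);lo,hi=ys.min(),ys.max()
    rows=[y for y in range(lo+8,hi-7) if r[y].any()]
    P=ray([[np.nonzero(r[y])[0].mean(),y] for y in rows],.117,d)[:,:2]
    E=ray([[P0,y] for P0,y in((281,lo),(287,hi))],.117,d)[:,:2]
    v=cv2.fitLine((P*1000).astype(np.float32),cv2.DIST_HUBER,0,.01,.01).ravel()
    t=v[:2]*np.sign(v[1]);c0=v[2:]/1000;mid=c0+t*np.dot(E.mean(0)-c0,t)
    psi=np.degrees(np.arctan2(-t[0],t[1]));return mid,psi,np.linalg.norm(E[1]-E[0])
def pose(a,mid,psi):
    "TCP position for lid angle a, bar at the grasp point"
    ex=np.array([np.cos(np.radians(psi)),np.sin(np.radians(psi))])
    f=.280-(.280*np.cos(a)+.008*np.sin(a));z=.125+.280*np.sin(a)-.008*np.cos(a)
    return [*(mid+f*ex),z-.005]
E
python3 - <<'E'
from lid import *
mid,psi,L=bar();print(mid.round(4),psi,L)
for a in(0,.5,.92): print(pose(a,mid,psi),np.round(bot.solve_ik(pose(a,mid,psi),down(psi)),0))
E
```

```text
[ 0.4616 -0.0175] 3.4783874 0.14115495263547653
[np.float64(0.4616367566322804), np.float64(-0.017487972575943464), np.float64(0.11199999999999999)] [ -5.   8. 129.  -0.  44.  -9.]
[np.float64(0.4920221538652347), np.float64(-0.015641026405410506), np.float64(0.24721849031405385)] [ -5.  -1. 121.  -0.  60.  -8.]
[np.float64(0.5654506945223253), np.float64(-0.011177745542741624), np.float64(0.3379218923570348)] [ -3.   1. 109.   0.  70.  -7.]
```

```bash
python3 - <<'E'
from lid import *
mid,psi,_=bar();P=lambda a:pose(a,mid,psi)
p0=P(0);bot.command_gripper(.036);bot.move_to([p0[0],p0[1],.20],down(psi));bot.move_straight(p0,.08)
s=bot.state();print("before",s["contact_force"])
bot.command_gripper(.0,20);s=bot.state();print("grip",s["gripper_width"],s["grasp_force"],s["contact_force"])
for a in np.arange(.1,.35,.1): bot.move_straight(P(a),.08)
bot.dwell(.1);s=bot.state();print(s["gripper_width"],s["grasp_force"],s["contact_force"],s["time_s"])
cv2.imwrite("pics/l1.png",bot.camera("side")[:,:,::-1])
E
```

```text
before [ 0.52790247 -0.61875158 -0.08003475]
grip 0.0004185942968657845 0.0 [ 0.19590006 -0.21593117  0.27144055]
0.0008006278838105816 0.0 [-0.22481711  0.14865205 -0.46126762] 30.6167
```

View pics/l1.png

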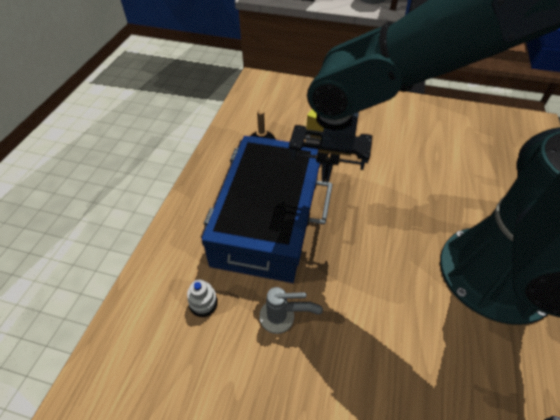

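The gripper closed on nothing: the handle is still down, running from (330,183) to (325,220), with the gripper above and behind it in the image. I'll check where the tool really is.

```bash
python3 - <<'E'
from lid import *
mid,psi,_=bar();s=bot.state();print(s["position"],s["tool_rot"],pose(.3,mid,psi),s["gripper_width"])
p=bot.camera_params("side");T=np.linalg.inv(p["T"])
pr=lambda X:cv2.projectPoints(np.array([X],float),cv2.Rodrigues(T[:3,:3])[0],T[:3,3],p["K"],np.array(p["distortion"]))[0].ravel().round(1)
tip=np.array(s["position"])-[0,0,.014]
print("tip",pr(tip),"handle",pr([*mid,.117]),"ends",pr([mid[0]-.004,mid[1]+.065,.117]),pr([mid[0]+.004,mid[1]-.065,.117]))
im=cv2.imread("pics/l1.png")[100:260,250:410];cv2.imwrite("pics/l1c.png",cv2.resize(im,(600,600)))
E
```

```text
[ 0.47138623 -0.01686651  0.19462308] [-1.79958337e+02 -4.17874881e-03  9.34779318e+01] [np.float64(0.47175969451673694), np.float64(-0.01687265985789998), np.float64(0.19510296595217022)] 0.00026029181566293276
tip [324.7 185.4] handle [326.3 202.1] ends [322.8 221.4] [329.5 184.2]
```

View pics/l1c.png

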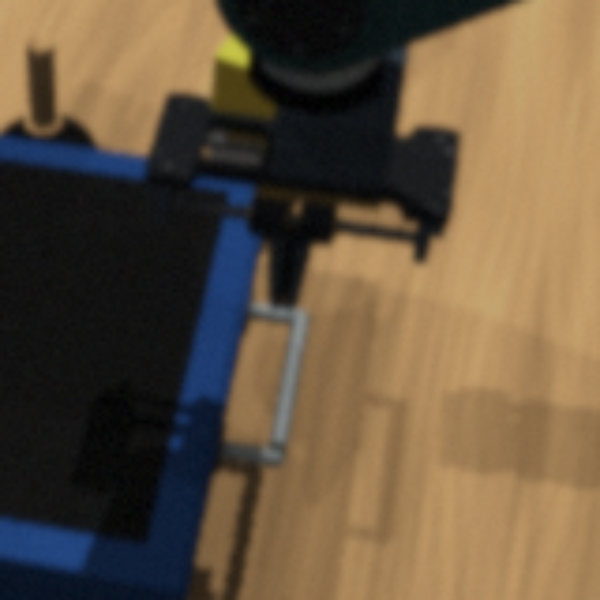

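The measured handle projects right onto the image, so its position is good. I'll retry with checks at every stage.

```bash
python3 - <<'E'
from lid import *
mid,psi,_=bar();p0=pose(0,mid,psi)
bot.move_straight([p0[0],p0[1],.20],.1)
g=lambda t:(lambda s:print(t,round(s["gripper_width"],4),s["grasp_force"],s["position"].round(4),s["contact_force"].round(2),s["time_s"]))(bot.state())
bot.command_gripper(.036);g("open")
bot.move_straight(p0,.08);bot.dwell(.1);g("down")
a=bot.camera("side");w=bot.camera("wrist")
bot.command_gripper(.005,20);g("closed")
b=bot.camera("side")
c=lambda i:cv2.resize(i[120:240,270:390,::-1],(400,400))
cv2.imwrite("pics/l2.png",np.hstack([c(a),c(b)]))
cv2.imwrite("pics/l2w.png",w[:,:,::-1])
E
```

```text
open 0.0359 0.0 [ 0.4616 -0.0175  0.2   ] [-1.22  0.11  0.35] 31.6333
down 0.0361 0.0 [ 0.4619 -0.0175  0.1124] [-0.3  -0.55 -0.21] 32.9833
closed 0.0053 0.0 [ 0.4616 -0.0175  0.112 ] [-0.44 -0.01 -0.63] 33.7333
```

View pics/l2.png

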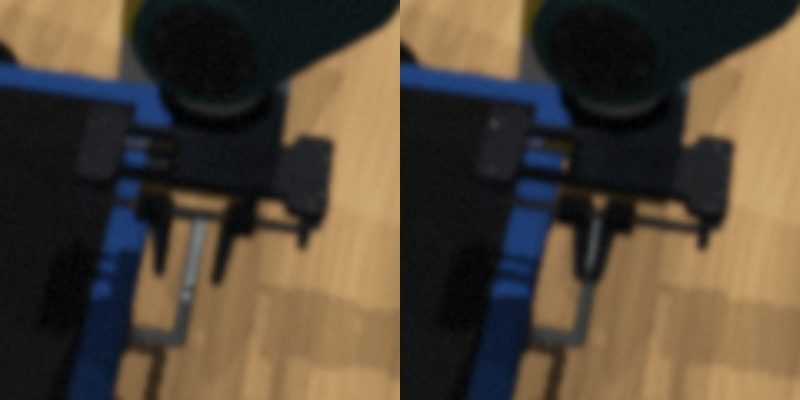

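The fingers straddle the bar correctly in x: open tips at (158,275) and (218,285), bar at (190,270). They still closed without touching it, so they must be closing above it. I'll try gripping lower in steps, using the gripper width as the test.

```bash
python3 - <<'E'
from lid import *
mid,psi,_=bar();p0=pose(0,mid,psi);print(bot.tips_ahead)
p=bot.camera_params("side");T=np.linalg.inv(p["T"])
pr=lambda X:cv2.projectPoints(np.array([X],float),cv2.Rodrigues(T[:3,:3])[0],T[:3,3],p["K"],np.array(p["distortion"]))[0].ravel().round(1)
print([pr([.4616,-.0175,z]) for z in (.098,.107,.117)])
for dz in(.012,.024):
    bot.command_gripper(.036);bot.move_straight([p0[0],p0[1],p0[2]-dz],.08)
    bot.command_gripper(.005,20);s=bot.state();print(dz,s["gripper_width"],s["grasp_force"],s["contact_force"].round(2),s["position"].round(4),s["time_s"])
    if s["grasp_force"]>2: break
E
```

```text
0.014
[array([325.7, 206.6]), array([326. , 204.5]), array([326.3, 202.1])]
0.012 0.010847071391656526 20.087834894657135 [-7.07 -1.75  4.33] [ 0.4603 -0.0175  0.0998] 35.2417
```

It gripped at 12 mm lower, but only on the bar's upper edge (width 10.8 mm) and with a side push of -7 N. I'll go 10 mm deeper, shift 2.5 mm in -x and regrip.

```bash
python3 - <<'E'
from lid import *
mid,psi,_=bar();p0=pose(0,mid,psi)
bot.command_gripper(.036);bot.move_straight([p0[0]-.0025,p0[1],p0[2]-.022],.06)
bot.command_gripper(.005,20);s=bot.state();print(s["gripper_width"],s["grasp_force"],s["contact_force"].round(2),s["position"].round(4),s["time_s"])
for a in(.05,.1):
    p=pose(a,mid,psi);bot.move_straight([p[0]-.0025,p[1],p[2]-.022],.06)
    bot.dwell(.1);s=bot.state();print(a,s["gripper_width"],s["grasp_force"],s["contact_force"].round(2),s["position"].round(4),s["time_s"])
E
```

```text
0.011415931252674113 20.000617504119873 [4.94 2.53 0.31] [ 0.4604 -0.0175  0.0905] 36.6417
0.05 0.011205882594145587 19.99930053949356 [ 6.82  2.1  -1.63] [ 0.4603 -0.0175  0.1042] 37.125
0.1 0.012034517816251804 19.99968409538269 [ 8.63  1.24 -2.09] [ 0.461  -0.0175  0.1181] 37.6083
```

The grip is good and the lid is lifting, with about 2 N of weight on the hand. I'll continue along the arc in small steps, trimming x from the force.

```bash
cat >> lid.py <<'E'
def follow(angles,ox,mid,psi,v=.07):
    for a in angles:
        p=pose(a,mid,psi);bot.move_straight([p[0]+ox,p[1],p[2]-.022],v)
        s=bot.state();F=s["contact_force"];ox+=float(np.clip(F[0]/10,-.8,.8))/1000
        print(round(a,2),round(s["gripper_width"],4),round(s["grasp_force"],1),F.round(1),s["position"].round(4),round(ox*1000,1),round(s["time_s"],1))
        if abs(F[0])>20 or abs(F[2])>15 or s["grasp_force"]<5: print("STOP");break
    return ox
E
python3 - <<'E'
from lid import *
mid,psi,_=bar()
ox=follow(np.arange(.15,.71,.06),-.0012,mid,psi)
cv2.imwrite("pics/m.png",bot.camera("side")[:,:,::-1])
E
```

```text
0.15 0.0116 20.0 [ 1.9 -0.7 -2.1] [ 0.4622 -0.0174  0.1316] -1.0 38.0
0.21 0.0114 20.0 [ 0.9 -1.5 -0.8] [ 0.4647 -0.0172  0.1482] -0.9 38.4
0.27 0.0113 20.0 [-3.6 -1.  -0.5] [ 0.4684 -0.017   0.1653] -1.3 38.7
0.33 0.011 20.0 [-4.1 -2.4 -0.2] [ 0.473  -0.0167  0.1821] -1.7 39.1
0.39 0.0113 20.0 [-2.  -1.6 -0.5] [ 0.4784 -0.0164  0.198 ] -1.9 39.5
0.45 0.0114 20.0 [ 0.7 -2.  -1.7] [ 0.4844 -0.016   0.2129] -1.8 39.9
0.51 0.0115 20.0 [-1.2 -2.7 -1.1] [ 0.4914 -0.0156  0.2277] -1.9 40.3
0.57 0.0115 20.0 [-4.8 -2.3  1.3] [ 0.4998 -0.0151  0.2432] -2.4 40.7
0.63 0.0112 20.0 [-4.3 -3.4  1.4] [ 0.5088 -0.0145  0.2577] -2.9 41.1
0.69 0.0115 20.0 [-3.8 -4.4  2. ] [ 0.5184 -0.0139  0.2712] -3.2 41.5
```

View pics/m.png

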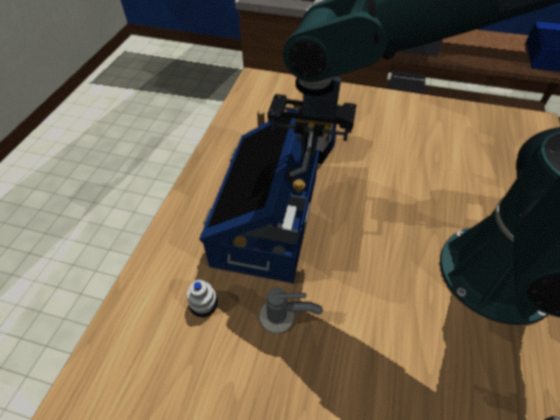

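The lid is lifting smoothly, gripped at about (312,135), with the chest interior visible under it. Now I'll go past balance, hold, then ease back, and check the angle from the panel corner.

```bash
python3 - <<'E'
from lid import *
mid,psi,_=bar()
ox=follow([.74,.79,.84,.89,.94],-.0032,mid,psi,.06);bot.dwell(.5);print("held",bot.state()["contact_force"].round(1))
p=bot.camera_params("side");T=np.linalg.inv(p["T"])
pr=lambda X:cv2.projectPoints(np.array(X,float).reshape(-1,3),cv2.Rodrigues(T[:3,:3])[0],T[:3,3],p["K"],np.array(p["distortion"]))[0].reshape(-1,2)
def panel(im):
    V=cv2.cvtColor(im,cv2.COLOR_RGB2HSV)[...,2];k=np.zeros(V.shape,np.uint8);k[125:260,195:320]=V[125:260,195:320]<48
    k=cv2.morphologyEx(k,cv2.MORPH_OPEN,np.ones((5,5),np.uint8));c=max(cv2.findContours(k,0,1)[0],key=cv2.contourArea)
    return cv2.approxPolyDP(c,4,True).reshape(-1,2).tolist()
print("closed",panel(cv2.imread("pics/side0.png")[:,:,::-1]));print(".69",panel(cv2.imread("pics/m.png")[:,:,::-1]))
im=bot.camera("side");cv2.imwrite("pics/u.png",im[:,:,::-1]);print(".94",panel(im))
ex=np.array([np.cos(np.radians(psi)),np.sin(np.radians(psi)),0]);ey=np.array([-ex[1],ex[0],0]);H=np.r_[mid,.125]+.28*ex
for a in(0,.5,.6,.7,.8,.9,1.):
    d=-np.cos(a)*ex+[0,0,np.sin(a)];n=np.sin(a)*ex+[0,0,np.cos(a)]
    print(a,pr([H+r*d+y*ey+.012*n for r,y in((.21,.167),(.03,.167),(.237,.194))]).round(0).tolist())
E
```

```text
0.74 0.0115 20.0 [-4.7 -4.1  2. ] [ 0.5267 -0.0134  0.2818] -3.7 41.9
0.79 0.0114 20.0 [-4.5 -4.7  3.5] [ 0.5353 -0.0129  0.2917] -4.1 42.3
0.84 0.0113 20.0 [-4.3 -4.6  3.3] [ 0.5445 -0.0123  0.3013] -4.6 42.6
0.89 0.0114 20.0 [-5.4 -3.7  4.2] [ 0.5542 -0.0116  0.3104] -5.1 43.0
0.94 0.0116 20.0 [-2.1 -4.8  2.6] [ 0.5644 -0.011   0.3191] -5.3 43.4
held [-0.7 -4.8  2.6]
closed [[248, 143], [215, 230], [288, 243], [309, 152], [292, 150], [272, 178], [254, 170], [257, 144]]
.69 [[287, 125], [268, 125], [243, 139], [210, 220], [215, 224], [264, 208], [279, 177], [272, 213], [205, 238], [207, 259], [226, 259], [229, 253], [230, 259], [283, 259], [277, 253], [299, 250], [302, 231], [277, 227], [287, 203], [297, 206], [297, 216], [304, 199], [288, 194], [300, 194], [292, 186], [295, 175], [289, 173], [302, 161], [288, 156], [287, 165], [275, 172]]
.94 [[315, 150], [286, 147], [273, 159], [280, 144], [270, 142], [263, 155], [269, 125], [254, 125], [241, 138], [209, 216], [213, 220], [233, 208], [202, 237], [207, 259], [226, 259], [228, 254], [230, 259], [277, 259], [261, 251], [275, 244], [293, 250], [296, 233], [258, 225], [264, 203], [247, 198], [264, 162], [275, 173], [273, 183], [291, 186], [298, 177], [309, 181]]
0 [[288.0, 245.0], [216.0, 232.0], [297.0, 257.0]]
0.5 [[275.0, 217.0], [211.0, 228.0], [283.0, 226.0]]
0.6 [[269.0, 212.0], [210.0, 228.0], [277.0, 219.0]]
0.7 [[263.0, 206.0], [209.0, 227.0], [269.0, 212.0]]
0.8 [[256.0, 200.0], [208.0, 226.0], [261.0, 206.0]]
0.9 [[248.0, 195.0], [206.0, 226.0], [252.0, 200.0]]
1.0 [[239.0, 190.0], [205.0, 225.0], [241.0, 194.0]]
```

The panel corner gives about 0.68 at command 0.69 and about 0.91 at command 0.94, so the lid is past balance and held. Easing back to about 0.70.

```bash
python3 - <<'E'
from lid import *
mid,psi,_=bar()
ox=-.0053
for a,o in((.89,-.0051),(.84,-.0046),(.79,-.0041),(.74,-.0037),(.71,-.0034)):
    p=pose(a,mid,psi);bot.move_straight([p[0]+o,p[1],p[2]-.022],.05)
bot.dwell(1);s=bot.state();print(s["gripper_width"],s["grasp_force"],s["contact_force"].round(1),s["position"].round(4),s["time_s"],abs(s["joint_vel"]).max())
V=cv2.cvtColor(bot.camera("side"),cv2.COLOR_RGB2HSV)[...,2];k=np.zeros(V.shape,np.uint8);k[125:260,195:320]=V[125:260,195:320]<48
k=cv2.morphologyEx(k,cv2.MORPH_OPEN,np.ones((5,5),np.uint8));c=max(cv2.findContours(k,0,1)[0],key=cv2.contourArea)
print([q for q in cv2.approxPolyDP(c,4,True).reshape(-1,2).tolist() if 195<q[1]<225 and q[0]<290])
im=bot.camera("top");cv2.imwrite("pics/end.png",im[:,:,::-1])
hsv=cv2.cvtColor(im,cv2.COLOR_RGB2HSV);y=cv2.inRange(hsv,(22,150,120),(38,255,255));y[:200]=0;y[300:]=0;y[:,:395]=0;y[:,480:]=0
print("yellow",cv2.boundingRect(y))
p=bot.camera_params("top");T=np.linalg.inv(p["T"])
print(cv2.projectPoints(np.array([[.537,-.326,.18]]),cv2.Rodrigues(T[:3,:3])[0],T[:3,3],p["K"],np.array(p["distortion"]))[0].ravel())
E
```

```text
0.011409326852190258 19.9997341632843 [-2.9  4.1  3.2] [ 0.5207 -0.0135  0.2748] 46.975 0.12656245724432427
[[210, 224], [265, 207], [272, 212], [277, 224], [286, 203]]
yellow (419, 215, 53, 39)
[444.8251354  233.39848918]
```

The corner at (265,207) puts the lid at about 0.68 rad. It is held still, and the column stands where it was placed.

```bash
python3 -c "
from rig import bot
print(bot.hand_in())"
```

```text
the job is handed in; nothing more can be done
None
```

I handed the job in at about 47 s, with white and yellow stacked squarely on the black carton; the lid went to about 0.91 rad and is now held by its handle at about 0.68 rad (camera estimates), but I was not shown the verdict.

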